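# Load a wooden blank into a spring-fed magazine

## Task

Load the magazine: pull the sprung follower back by its black handle until the pawl catches it and holds it by itself, lay the small wooden blank flat on the track floor between the two rails, then press the black thumb pad lightly so that the follower lets go and clamps the blank against the front stop. Ease the blank in without forcing it on the rails or dropping it, press the pad no harder than it takes, and leave the things round about where they are.

Things in the scene. Friction and masses are not known exactly. Their poses are not given: they have to be found in the camera images.
- feeder: magazine, fixed on the bench: dark base plate 96 mm (x) x 248 mm (y, from -104 to +144), 6 mm thick. Origin at its underside on the follower's centre line; +y runs along the track to the front stop, the follower is pulled to -y. The blank goes on the plate (z = 6 mm) between two aluminium rails parallel to y. Yaw within 0.2 rad. Behind it, from world x = 0.53 m, stands a tote, 225 mm high
- front_stop (a point): foot of the front stop's inner face, in the feeder frame [0, 130, 6] mm; the stop is a plate 88 mm wide across the track, 10 mm thick, top at z = 48 mm. RAILS: a pair 53 mm apart inside, each 5 mm thick, square tops at z = 18 mm, y = -48 to +130 mm; the pair is clamped off the feeder's centre line by up to 12 mm to either side, not measured: find it by sight or feel
- follower (a joint): how far the follower is pulled back, m: 0 = closed, empty (start); clear length before its face = value + 2 mm. Spring 5 N at 0 rising to 7.6 N at the 104 mm end stop, plus 25 N per m/s damping. Pulled past about 97 mm its cross pin clicks behind the pawl's nose; let go, it stays near 96 mm. With the blank clamped it reads about 58 mm
- pull_handle (a point): top centre of the follower's upright black handle: block 30 mm across the track, 12 mm thick along it, 30 mm high, top 92 mm above the bench. Moves with the follower, 22 mm behind its pushing face; at feeder y = +106 mm when closed. The pushing plate is 28 mm wide, top 45 mm above the bench. Keep finger ends 55 mm or more above the bench here, clear of the pawl
- pawl (a joint): pawl (catch lever) angle, rad: 0 = at rest, about 0.17 frees the follower, 0.28 = hard on its stop. A seesaw behind the track, pivot at feeder [0, -60, 31] mm; nose to +y, thumb pad to -y. Needs about 2 to 4 N on the pad; springs back when let go
- thumb_pad (a point): top centre of the pawl's black thumb pad, 26 mm across x 22 mm along the track, at feeder [0, -92, 46] mm at rest; it goes down about 5.5 mm to free the follower, about 9 mm to its hard stop
- blank: brown wooden blank 50 mm (its x) x 60 mm (its y) x 40 mm high, about 60 g, loose on the bench; origin at the centre of its underside. Fits between the rails only with the 50 mm side across the track and the 60 mm side along it (either way round), 1.5 mm play each side; lying there it stands 28 mm above the rails
- sanding_block: bystander: grey-brown sanding block 62 x 113 x 31 mm, behind the blank; does not belong in the magazine
- screwdriver: bystander: screwdriver 220 mm long, lying near the bench's front edge
- tape_measure: bystander: tape measure 62 x 85 x 37 mm, to the right of the magazine
Not all that is in view belongs to the job. There is more than one size of the blank; the job needs the larger.

How it is judged:
By the outcome, as a careful person would: the job done as asked, in the order asked, and still so for the second after the job is handed in, with the robot touching nothing.
It also fails if it takes over 67 s, if anything falls off the work surface, if the arm or the gripper's body presses on something with over 40 N, if the wrist force passes 120 N, or if a joint passes its speed limit or range.

## Robot

A 7-joint arm with a two-finger parallel gripper is mounted at the origin on a cart in front of the work surface, level with it; the furniture and walls round the work are solid. World frame = base frame: x ahead of the robot, y to its left, z up, the work surface at z = 0. Lengths are in m, angles in rad, forces in N, time in s.
With the tool pointing down it reaches from about 0.35 to 0.9 m from the base axis. Payload 8.1 kg.
Tool frame: the origin (TCP) lies midway between the tips of the shut fingers; the grasp point (between the pads) lies 19 mm behind it; z points along the fingers, y is the line along which they close (so a half turn about z gives the same grasp; the last joint's range is limited). The gripper opens to 92 mm and grips with 3 to 60 N. Pads are 19 mm wide; open, the fingers measure 130 mm over their backs; the gripper's body (75 mm by 190 mm) begins 47 mm behind the grasp point.
Start: joints at [1.221, 0.434, 0.025, 1.573, -0.012, 1.134, -0.075], TCP at [0.153, -0.606, 0.227] pointing down, gripper open.
Joint ranges: [-2.62, 2.62], [-0.44, 2.09], [-1.27, 1.32], [0.08, 2.57], [-1.32, 4.46], [0.12, 2], [-2.74, 2.74]. Speed limits (rad/s): [2.22, 2.22, 3.01, 3.01, 3.14, 3.14, 3.14].

## Interface

Orientations are given as a rotation vector (axis times angle).
In Python, from cell import arm gives the robot as it stands.
- The arm moves only by the tool send_rows, never from a script. Its argument "increments" is a list of rows, each a list of 3 entries, a list of its own where there are three numbers: the finger opening in cm, from 0 to 9.18, then the shift along the tool's x, y, z in cm, then the turn, a rotation vector about the tool's x, y, z in rad. A call has 1 to 5 rows; each row shifts and turns the commanded pose from where the row before left it, along the tool's axes as they then stand; what a row does not reach is not made up. A row lasts 1/10 s, in which the tool goes at most 50 mm and 8.59 degrees, less where a joint would pass 70% of its speed; a pose out of reach is approached as far as the arm can. A call is refused whole if a number of a shift passes 5 or a number of a turn 0.15, either way. A call with a gripper value outside its range is refused whole. The fingers move at their own pace and stop on an object; "force" is the grip in N (left out, the last holds). Time passes only in rows, so rows that do not move let the fingers close. It gives the time, the measured TCP pose, the force, the opening and the grip force at its end, in the units of the state.
- arm.observe(): the state, without advancing time (a new reading comes with each control period).
- arm.get_image(name): name is "side" or "top"; returns the picture (384x512x3 uint8, red, green, blue); there is no depth.
- arm.camera_params(name): a dict with "camera_matrix" (3x3 intrinsics, pixels), "R" (3x3) and "t" (3): a world point X has camera coordinates R X + t. Camera axes: x right, y down, z forward; pixel columns grow to the right and rows downward; lengths in m; the calibration is good to about 2 mm. A picture is of the moment at which its call begins. camera_params takes no time and is no camera call.
- arm.sign_off(): hands the job in; it is judged then, once.
The state is a dict: "clock": time; "joints": joint angles; "dq": joint speeds; "joint_efforts": joint torques, N m; "position": TCP position; "ee_rot": TCP orientation; "force": force on the tool from outside, world axes, zero at the start; "ft_torque": the same for the moment, N m; "width": opening from 0.0 (shut) to 1.0 (fully open); "gripper_force": force on a finger pad.
Only numpy, scipy, OpenCV 4.12 (cv2) and the standard library are available. Lean on these libraries where they do the work, as an engineer would, in place of code of your own. Each camera call takes 0.05 s, during which the arm holds its last target. There are 200 camera calls.

## Working session

There is one attempt and no reset: what is moved stays moved. The work goes in short steps, Python scripts to look and compute and a tool call to move; the robot and the scene stay as the last step left them, time stands still between calls to the robot, and variables do not carry over. Pictures are saved under pics/ and viewed, at most 10 in all, crops included, and the job is handed in when it is done.

Besides the shell and the picture viewer there is one more tool, called after "Emit:" in YAML: its name, and indented under it one key for each argument. send_rows: Moves the arm, as the interface text tells. Its arguments: {"type":"object","properties":{"increments":{"type":"array"},"force":{"type":"number"}},"required":["increments"]}

```bash
mkdir -p pics; ls
python3 - <<'E'
from cell import arm
import cv2,numpy as np
for n in("top","side"):
    cv2.imwrite(f"pics/{n}0.png",arm.get_image(n)[:,:,::-1])
    p=arm.camera_params(n);print(n,{k:np.round(np.array(v),4).tolist() for k,v in p.items()})
print(arm.observe())
E
```

```text
pics
top {'camera_matrix': [[445.0086, 0.0, 255.0909], [0.0, 445.0086, 189.7834], [0.0, 0.0, 1.0]], 'R': [[0.0088, -0.9998, 0.017], [-0.9895, -0.0112, -0.1443], [0.1445, -0.0155, -0.9894]], 't': [-0.057, 0.5123, 1.2056]}
side {'camera_matrix': [[356.8931, 0.0, 253.5641], [0.0, 356.8931, 190.7042], [0.0, 0.0, 1.0]], 'R': [[0.9997, -0.0262, -0.0003], [-0.0129, -0.4804, -0.8769], [0.0229, 0.8766, -0.4806]], 't': [-0.5043, 0.0721, 1.2055]}
{'clock': 0.1, 'joints': array([ 1.22138141,  0.43514644,  0.02497396,  1.57397938, -0.01157446,
        1.13400729, -0.07505026]), 'dq': array([ 6.27329835e-06,  3.47486765e-04,  1.15421725e-03, -2.06009477e-03,
        7.26282472e-04, -1.36846012e-03,  5.72937225e-05]), 'joint_efforts': array([ 2.72620964e-03, -6.69139409e+01,  9.87884179e-01, -3.15149081e+01,
       -6.05218252e-02,  3.73431633e-02,  7.22767527e-05]), 'position': array([ 0.15252958, -0.60564075,  0.22603807]), 'ee_rot': array([-3.11635385e+00, -3.86531515e-01,  5.02416143e-04]), 'force': array([-0.60075092,  0.2637288 ,  0.50127167]), 'ft_torque': array([-0.02692971, -0.01771734, -0.02445937]), 'gripper_force': 0.0, 'width': 1.0002309103310179}
```

View pics/top0.png

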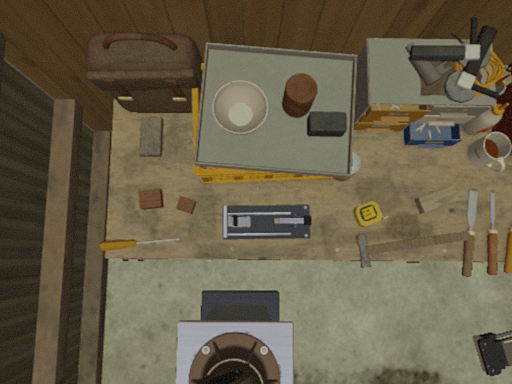

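View pics/side0.png

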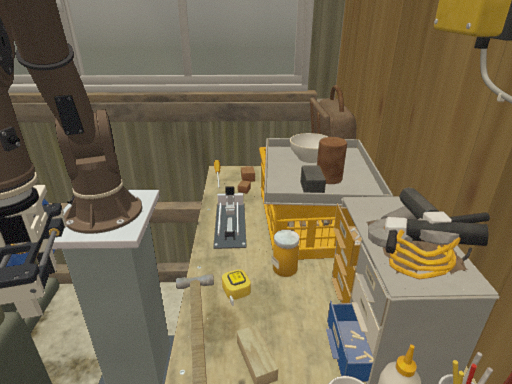

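The top view shows the magazine at cols 222–311, rows 205–240, with the front stop on the left, the handle near (240,220) and the pad near (305,220).

Things that could be the blank:
- larger brown block at (150,199)
- smaller brown block at (186,204)
- grey-brown sanding block at (150,137)

I choose (150,199) and will check it in one crop.

```bash
cat > h.py <<'E'
import numpy as np,cv2
from cell import arm
def ray(n,u,v,z):
    p=arm.camera_params(n);K=np.array(p["camera_matrix"]);R=np.array(p["R"]);t=np.array(p["t"])
    c=-R.T@t;d=R.T@np.linalg.inv(K)@np.array([u,v,1.]);return c+d*(z-c[2])/d[2]
def proj(n,X):
    p=arm.camera_params(n);q=np.array(p["camera_matrix"])@(np.array(p["R"])@np.array(X)+np.array(p["t"]));return q[:2]/q[2]
E
python3 - <<'E'
from h import *
im=cv2.imread("pics/top0.png")
cv2.imwrite("pics/crop1.png",cv2.resize(im[175:255,130:325],None,fx=4.1,fy=4.1,interpolation=cv2.INTER_CUBIC)[:, :800])
h=cv2.cvtColor(im,cv2.COLOR_BGR2HSV)
print(h[199,150],h[204,186],h[215,120],h[230,160],h[222,270],h[211,270])
m=cv2.inRange(h,(0,90,40),(14,255,140))
m[:175]=0;m[225:]=0;m[:,:130]=0;m[:,215:]=0
c,_=cv2.findContours(m,0,2)
for k in c:
    if cv2.contourArea(k)>60:
        r=cv2.minAreaRect(k);print("blk",r)
        B=np.array([ray("top",*q,.04)[:2] for q in cv2.boxPoints(r)]);print(B.round(4).tolist(),B.mean(0),np.linalg.norm(np.diff(B,axis=0),axis=1))
p=cv2.inRange(h,(95,30,20),(130,255,110))
p[:195]=0;p[250:]=0;p[:,:210]=0;p[:,320:]=0
ks=max(cv2.findContours(p,0,2)[0],key=cv2.contourArea)
r=cv2.minAreaRect(ks);print("plate",r);B=np.array([ray("top",*q,.006)[:2] for q in cv2.boxPoints(r)]);print(B.round(4).tolist(),B.mean(0),np.linalg.norm(np.diff(B,axis=0),axis=1))
E
```

```text
[ 15 135 113] [ 14 147 104] [ 20  86 137] [ 21  81 120] [60  4 64] [113  15  70]
blk ((185.9499969482422, 204.65000915527344), (16.127614974975586, 12.649109840393066), 18.434947967529297)
[[0.4589, 0.1655], [0.4924, 0.1556], [0.4786, 0.1128], [0.4452, 0.1229]] [0.46878511 0.13920041] [0.03499029 0.04492688 0.03494883]
blk ((150.69802856445312, 198.98019409179688), (18.607194900512695, 22.885854721069336), 84.2894058227539)
[[0.5058, 0.2721], [0.5129, 0.2093], [0.4613, 0.2022], [0.4543, 0.2646]] [0.48356517 0.23703971] [0.06312055 0.05212909 0.06274814]
plate ((283.0, 236.5), (1.0, 12.0), 90.0)
[[0.3862, -0.1154], [0.3865, -0.1494], [0.3837, -0.1494], [0.3834, -0.1154]] [ 0.38496402 -0.13238164] [0.03395165 0.00281311 0.03394066]
```

View pics/crop1.png

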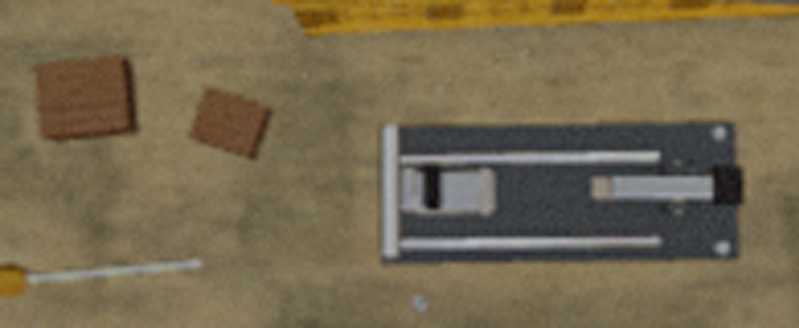

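The crop shows the larger block at (85,97), about 62×52 mm, which is the blank; the block at (230,122) is too small. The magazine plate spans crop (381–738, 124–262), the rails are at rows 157 and 243, the handle is at (431,187) and the pad at (728,185).

Run:
```python
from h import *
f=lambda u,v,z:ray("top",(u+.5)/4.1-.5+130,(v+.5)/4.1-.5+175,z)[:2].round(4)
for n,u,v,z in[("plate RT",736,124,.006),("RB",738,261,.006),("top edge L",410,125,.006),("bot L",410,262,.006),("handle",431,187,.087),("pad",728,185,.046),("stop T",390,125,.048),("stop B",391,257,.048),("stopin",398,190,.048),
 ("railT L",405,159,.018),("railT R",658,156,.018),("railB L",405,244,.018),("railB R",660,241,.018),("lever L",612,187,.04),("railTin L",405,164,.018),("railTin R",658,161,.018),("railBin L",405,238,.018),("railBin R",660,236,.018)]:print(n,f(u,v,z))
p=arm.camera_params("top");print(-np.array(p["R"]).T@np.array(p["t"]))
# intensity profile across rails
im=cv2.imread("pics/top0.png",0)
for c in (256,266,285):print(c,im[203:243,c].tolist())
```

```text
plate RT [ 0.4757 -0.2072]
RB [ 0.3807 -0.2077]
top edge L [0.4725 0.0198]
bot L [0.3779 0.0182]
handle [0.4234 0.0022]
pad [ 0.4299 -0.1959]
stop T [0.4677 0.0315]
stop B [0.3795 0.0292]
stopin [0.4241 0.0253]
railT L [0.4477 0.0224]
railT R [ 0.4516 -0.1515]
railB L [0.3896 0.0213]
railB R [ 0.3933 -0.1527]
lever L [ 0.4282 -0.1183]
railTin L [0.4443 0.0223]
railTin R [ 0.4481 -0.1515]
railBin L [0.3937 0.0214]
railBin R [ 0.3967 -0.1528]
[ 0.33320513 -0.03256327  1.26771316]
256 [120, 121, 85, 59, 58, 64, 64, 59, 66, 126, 163, 122, 73, 58, 66, 67, 56, 60, 57, 62, 62, 57, 67, 62, 60, 63, 61, 59, 51, 75, 163, 173, 114, 52, 59, 82, 117, 122, 117, 118]
266 [124, 127, 96, 58, 59, 61, 65, 56, 64, 132, 173, 129, 63, 58, 62, 57, 63, 62, 60, 69, 62, 63, 62, 53, 69, 62, 68, 61, 55, 68, 161, 150, 98, 56, 58, 70, 111, 117, 120, 115]
285 [123, 107, 73, 57, 56, 63, 66, 56, 72, 159, 168, 110, 62, 53, 66, 132, 139, 140, 142, 144, 97, 60, 56, 65, 55, 63, 66, 63, 57, 74, 152, 130, 77, 52, 55, 87, 117, 124, 121, 123]
```

Emit:
send_rows:
  increments:
    - [9.0,[0,0,0],[0,0,-0.134]]
    - [9.0,[0,0,0],[0,0,-0.134]]
    - [9.0,[2.0,-4.5,0],[0,0,0]]
    - [9.0,[2.0,-4.5,0],[0,0,0]]
    - [9.0,[2.0,-4.5,0],[0,0,0]]

```text
clock: 0.6
position: [0.138, -0.457, 0.2259]
ee_rot: [-3.037, -0.799, 0.0]
force: [0.9, 0.5, 0.9]
width: 0.982
gripper_force: 0.0
```

Emit:
send_rows:
  increments:
    - [9.0,[2.0,-4.5,0],[0,0,0]]
    - [9.0,[2.0,-4.5,0],[0,0,0]]
    - [9.0,[2.0,-4.5,0],[0,0,0]]
    - [9.0,[2.0,-4.5,0],[0,0,0]]
    - [9.0,[2.0,-4.5,0],[0,0,0]]

```text
clock: 1.1
position: [0.1141, -0.2119, 0.2263]
ee_rot: [-3.038, -0.799, 0.001]
force: [1.5, 0.2, 1.1]
width: 0.98
gripper_force: 0.0
```

Emit:
send_rows:
  increments:
    - [9.0,[4.0,0,0],[0,0,0.124]]
    - [9.0,[4.0,0,0],[0,0,0.124]]
    - [9.0,[4.0,0,0],[0,0,0.124]]
    - [9.0,[4.0,0,0],[0,0,0.122]]
    - [9.0,[0,0,0],[0,0,0]]

```text
clock: 1.6
position: [0.2528, -0.1658, 0.2273]
ee_rot: [3.139, 0.106, 0.003]
force: [-0.8, -0.9, -0.7]
width: 0.979
gripper_force: 0.0
```

Emit:
send_rows:
  increments:
    - [5.0,[3.5,-3.3,1.3],[0,0,0.048]]
    - [5.0,[3.5,-3.3,1.3],[0,0,0]]
    - [5.0,[3.5,-3.3,1.3],[0,0,0]]
    - [5.0,[3.5,-3.3,1.3],[0,0,0]]
    - [5.0,[3.5,-3.3,1.3],[0,0,0]]

```text
clock: 2.1
position: [0.4178, 0.0033, 0.1609]
ee_rot: [3.14, 0.037, -0.003]
force: [1.4, -1.0, 0.3]
width: 0.592
gripper_force: 0.0
```

Emit:
send_rows:
  increments:
    - [5.0,[0,0,0],[0,0,0]]
    - [5.0,[0,0,0],[0,0,0]]

```text
clock: 2.3
position: [0.4166, 0.0037, 0.161]
ee_rot: [3.141, 0.045, -0.006]
force: [0.3, -0.6, -1.1]
width: 0.547
gripper_force: 0.0
```

Run:
```python
from h import *
s=arm.observe();print(s["position"],s["ee_rot"],s["joints"].round(2))
im=arm.get_image("side");print(proj("side",s["position"]),proj("side",[.4244,.0022,.092]))
a=cv2.resize(im[150:260,185:285,::-1],None,fx=5,fy=5,interpolation=cv2.INTER_CUBIC);cv2.imwrite("pics/side1.png",a)
```

```text
[0.41656708 0.00365756 0.16096324] [ 3.14112196  0.04481151 -0.00614501] [ 0.6   0.3  -0.87  2.08  0.29  0.89 -1.98]
[226.02898209 166.86457459] [229.18181816 186.10003242]
```

View pics/side1.png

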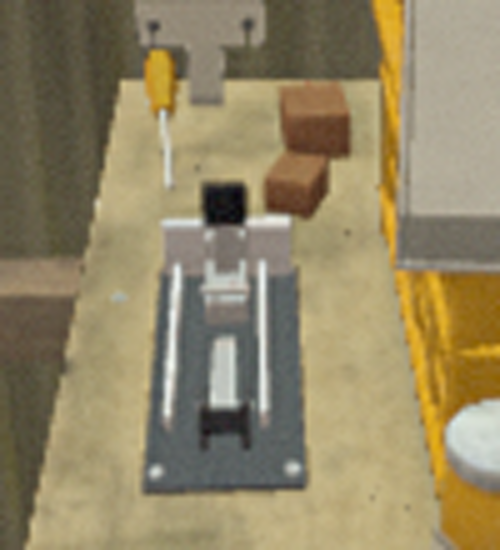

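The side crop shows the handle at crop (224,187), matching the projected position, with the finger above and left of it at (207,103). The handle is about 8 mm further in +x.

Emit:
send_rows:
  increments:
    - [5.0,[0.8,0,2.0],[0,0,0.008]]
    - [5.0,[0,0.1,2.5],[0,0,0]]
    - [5.0,[0,0,2.5],[0,0,0]]
    - [5.0,[0,0,1.6],[0,0,0]]
    - [5.0,[0,0,1.0],[0,0,0]]

```text
clock: 2.85
position: [0.4237, -0.0007, 0.0652]
ee_rot: [3.139, 0.021, -0.004]
force: [-0.2, -0.9, 0.1]
width: 0.544
gripper_force: 0.0
```

Emit:
send_rows:
  increments:
    - [0.5,[0,0,0],[0,0,0]]
    - [0.5,[0,0,0],[0,0,0]]
    - [0.5,[0,0,0],[0,0,0]]
    - [0.5,[0,0,0],[0,0,0]]
    - [0.5,[0,0,0],[0,0,0]]
  force: 15

```text
clock: 3.35
position: [0.4253, 0.0016, 0.0663]
ee_rot: [3.14, 0.025, -0.001]
force: [0.1, -0.5, -0.2]
width: 0.159
gripper_force: 0.0
```

Emit:
send_rows:
  increments:
    - [0.5,[0,0,0],[0,0,0]]
    - [0.5,[0,0,0],[0,0,0]]
    - [0.5,[0,0,0],[0,0,0]]

```text
clock: 3.65
position: [0.4253, 0.0021, 0.0662]
ee_rot: [3.141, 0.026, -0.001]
force: [-1.9, 2.5, 7.4]
width: 0.131
gripper_force: 15.0
```

Emit:
send_rows:
  increments:
    - [0.5,[0,1.0,0],[0,0,0]]
    - [0.5,[0,1.0,0],[0,0,0]]
    - [0.5,[0,1.0,0],[0,0,0]]
    - [0.5,[0,1.0,0],[0,0,0]]
    - [0.5,[0,1.0,0],[0,0,0]]

```text
clock: 4.15
position: [0.4264, -0.0464, 0.0662]
ee_rot: [-3.14, -0.029, -0.0]
force: [-0.1, 9.4, 2.6]
width: 0.131
gripper_force: 15.0
```

Emit:
send_rows:
  increments:
    - [0.5,[0,1.0,0],[0,0,0]]
    - [0.5,[0,1.0,0],[0,0,0]]
    - [0.5,[0,1.0,0],[0,0,0]]
    - [0.5,[0,1.0,0],[0,0,0]]
    - [0.5,[0,0,0],[0,0,0]]

```text
clock: 4.65
position: [0.4273, -0.0859, 0.0662]
ee_rot: [-3.139, -0.028, -0.001]
force: [1.4, 8.5, 0.9]
width: 0.128
gripper_force: 15.0
```

Emit:
send_rows:
  increments:
    - [0.5,[0,0.6,0],[0,0,0]]
    - [0.5,[0,0.6,0],[0,0,0]]
    - [0.5,[0,0.1,0],[0,0,0]]
    - [0.5,[0,0,0],[0,0,0]]

```text
clock: 5.05
position: [0.4276, -0.0996, 0.0662]
ee_rot: [-3.14, -0.028, -0.001]
force: [1.8, 7.5, 1.4]
width: 0.13
gripper_force: 15.0
```

Pulled 101.7 mm. Next I ease forward to rest it on the pawl and check that the spring force disappears.

Emit:
send_rows:
  increments:
    - [0.5,[0,-0.2,0],[0,0,0]]
    - [0.5,[0,-0.2,0],[0,0,0]]
    - [0.5,[0,-0.2,0],[0,0,0]]
    - [0.5,[0,0,0],[0,0,0]]
    - [0.5,[0,0,0],[0,0,0]]

```text
clock: 5.55
position: [0.4274, -0.0939, 0.0662]
ee_rot: [-3.141, -0.028, -0.001]
force: [1.6, 6.1, 1.1]
width: 0.13
gripper_force: 15.0
```

Emit:
send_rows:
  increments:
    - [0.5,[0,-0.15,0],[0,0,0]]
    - [0.5,[0,0,0],[0,0,0]]
    - [0.5,[0,0,0],[0,0,0]]

```text
clock: 5.85
position: [0.4274, -0.0937, 0.0662]
ee_rot: [3.141, 0.025, 0.0]
force: [4.3, 2.7, 0.3]
width: 0.132
gripper_force: 15.0
```

The pawl holds it: the position stopped while the force dropped. I open and rise.

Emit:
send_rows:
  increments:
    - [5.0,[0,0,0],[0,0,0]]
    - [5.0,[0,0,0],[0,0,0]]
    - [5.0,[0,0,0],[0,0,0]]
    - [5.0,[0,0,0],[0,0,0]]
    - [5.0,[0,0,0],[0,0,0]]

```text
clock: 6.35
position: [0.4263, -0.094, 0.0659]
ee_rot: [3.14, 0.025, -0.003]
force: [0.0, -0.1, 1.0]
width: 0.509
gripper_force: 0.0
```

Emit:
send_rows:
  increments:
    - [9.0,[0,0,-4.5],[0,0,0]]
    - [9.0,[0,0,-4.5],[0,0,0]]
    - [9.0,[0,0,-4.5],[0,0,0]]
    - [9.0,[0,0,0],[0,0,0]]
    - [9.0,[0,0,0],[0,0,0]]

```text
clock: 6.85
position: [0.427, -0.0941, 0.2017]
ee_rot: [3.139, 0.024, 0.001]
force: [0.6, 0.1, -0.7]
width: 0.931
gripper_force: 0.0
```

Run:
```python
from h import *
s=arm.observe();print(s["position"],s["ee_rot"],s["joints"].round(2))
for v,u,z in[(170,193,.1),(170,193,.0),(165,198,.2)]:print(ray("top",u,v,z))
t=cv2.resize(arm.get_image("top")[175:255,130:325,::-1],None,fx=4.1,fy=4.1,interpolation=cv2.INTER_CUBIC)[:,:790]
a=cv2.resize(arm.get_image("side")[165:255,190:290,::-1],None,fx=2.6,fy=2.6,interpolation=cv2.INTER_CUBIC)
o=np.zeros((590,790,3),np.uint8);o[:328]=t[:328,:790];o[340:340+a.shape[0],:a.shape[1]]=a
cv2.imwrite("pics/p3.png",o)
```

```text
[ 0.42703988 -0.09412494  0.2016609 ] [3.13892705e+00 2.37617161e-02 7.32955508e-04] [ 0.84  0.27 -0.89  1.99  0.26  0.99 -1.73]
[0.55509845 0.11497496 0.1       ]
[0.57410083 0.12760976 0.        ]
[0.54864682 0.09053008 0.2       ]
```

View pics/p3.png

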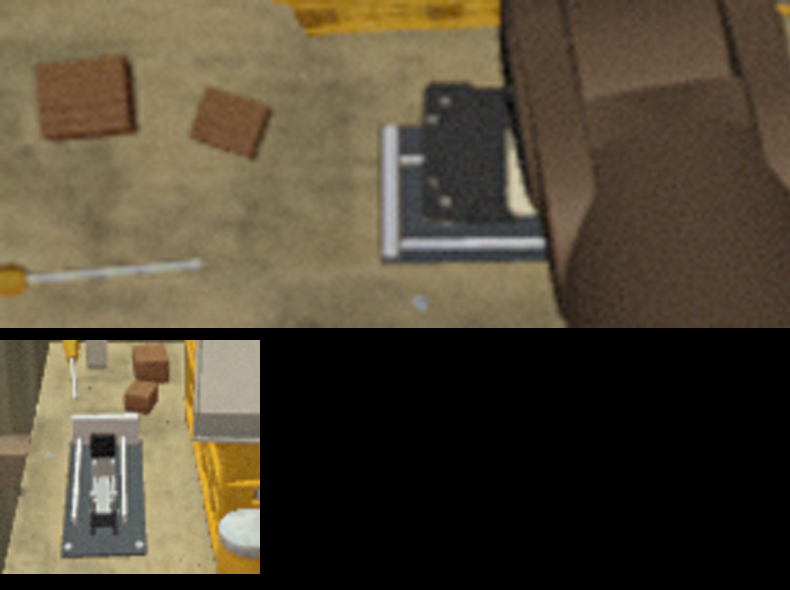

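The side view shows the follower held back: the handle now sits behind the middle of the track. Next I go to the blank.

Emit:
send_rows:
  increments:
    - [9.18,[0,-4.75,0],[0,0,0]]
    - [9.18,[0,-4.75,0],[0,0,0]]
    - [9.18,[0,-4.75,0],[0,0,0]]
    - [9.18,[0,-4.75,0],[0,0,0]]
    - [9.18,[0,-4.75,0],[0,0,0]]

```text
clock: 7.45
position: [0.4218, 0.1451, 0.1993]
ee_rot: [3.14, 0.025, -0.006]
force: [0.7, 0.0, 0.5]
width: 1.002
gripper_force: 0.0
```

Emit:
send_rows:
  increments:
    - [9.18,[0,-4.75,0],[0,0,0]]
    - [9.18,[0,-4.75,0],[0,0,0]]
    - [9.18,[0,0,0],[0,0,0.147]]
    - [9.18,[0,0,0],[0,0,0.147]]
    - [9.18,[0,0,0],[0,0,0.147]]

```text
clock: 7.95
position: [0.4193, 0.2376, 0.1958]
ee_rot: [3.082, -0.551, -0.013]
force: [-0.7, -0.7, -1.8]
width: 1.001
gripper_force: 0.0
```

Emit:
send_rows:
  increments:
    - [9.18,[0,0,0],[0,0,0.147]]
    - [9.18,[0,0,0],[0,0,0.147]]
    - [9.18,[0,0,0],[0,0,0.147]]
    - [9.18,[0,0,0],[0,0,0.147]]
    - [9.18,[0,0,0],[0,0,0.147]]

```text
clock: 8.45
position: [0.4161, 0.2315, 0.1839]
ee_rot: [2.92, -1.025, -0.032]
force: [0.5, 0.1, -1.5]
width: 0.998
gripper_force: 0.0
```

Emit:
send_rows:
  increments:
    - [9.18,[0,0,0],[0,0,0.147]]
    - [9.18,[0,0,0],[0,0,0.147]]
    - [9.18,[0,0,0],[0,0,0]]
    - [9.18,[0,0,0],[0,0,0]]

```text
clock: 8.85
position: [0.4148, 0.2309, 0.1802]
ee_rot: [2.805, -1.279, -0.037]
force: [0.3, -0.1, -0.1]
width: 1.0
gripper_force: 0.0
```

```bash
cat >> h.py <<'E'
from scipy.spatial.transform import Rotation as Ro
def go(p,yaw):
    s=arm.observe();R=Ro.from_rotvec(s["ee_rot"]);T=Ro.from_euler("z",yaw)*Ro.from_euler("x",np.pi)
    print("pos",s["position"].round(4),"yaw",round(float(np.arctan2(R.as_matrix()[1,0],R.as_matrix()[0,0])),4),"F",s["force"].round(1),"j",s["joints"].round(2))
    print("turn",(R.inv()*T).as_rotvec().round(3),"shift cm (in target frame)",(T.inv().apply(np.array(p)-s["position"])*100).round(2))
E
python3 -c "
from h import *
go([.485,.239,.12],-1.458)"
```

```text
pos [0.4148 0.2309 0.1802] yaw -0.8558 F [ 0.3 -0.1 -0.1] j [-1.26  0.34  0.82  1.99 -0.27  1.   -2.72]
turn [ 0.06  -0.022  0.602] shift cm (in target frame) [-0.02 -7.07  6.02]
```

Joint 7 is at its limit this way, so I turn the other way round (the half-turn gives the same grasp).

Emit:
send_rows:
  increments:
    - [9.18,[0,0,0],[0,0,-0.149]]
    - [9.18,[0,0,0],[0,0,-0.149]]
    - [9.18,[0,0,0],[0,0,-0.149]]
    - [9.18,[0,0,0],[0,0,-0.149]]
    - [9.18,[0,0,0],[0,0,-0.149]]

```text
clock: 9.35
position: [0.4157, 0.2301, 0.1811]
ee_rot: [3.095, -0.166, -0.067]
force: [-0.6, -0.7, -0.8]
width: 1.003
gripper_force: 0.0
```

Emit:
send_rows:
  increments:
    - [9.18,[0,0,0],[0,0,-0.149]]
    - [9.18,[0,0,0],[0,0,-0.149]]
    - [9.18,[0,0,0],[0,0,-0.149]]
    - [9.18,[0,0,0],[0,0,-0.149]]
    - [9.18,[0,0,0],[0,0,-0.149]]

```text
clock: 9.85
position: [0.4158, 0.2301, 0.1813]
ee_rot: [2.96, 0.977, -0.086]
force: [-0.0, -1.3, 0.3]
width: 0.999
gripper_force: 0.0
```

Emit:
send_rows:
  increments:
    - [9.18,[0,0,0],[0,0,-0.149]]
    - [9.18,[0,0,0],[0,0,-0.149]]
    - [9.18,[0,0,0],[0,0,-0.149]]
    - [9.18,[0,0,0],[0,0,-0.149]]
    - [9.18,[0,0,0],[0,0,-0.149]]

```text
clock: 10.35
position: [0.4158, 0.2302, 0.1814]
ee_rot: [2.418, 2.001, -0.093]
force: [0.2, -0.6, 0.8]
width: 1.002
gripper_force: 0.0
```

```bash
python3 -c "
from h import *
go([.485,.239,.12],1.684)"
```

```text
pos [0.4158 0.2302 0.1814] yaw 1.3837 F [ 0.2 -0.6  0.8] j [-0.87  0.28  0.3   1.96 -0.09  0.98 -0.71]
turn [-0.043  0.041 -0.301] shift cm (in target frame) [0.09 6.97 6.14]
```

Emit:
send_rows:
  increments:
    - [9.18,[0,0,0],[-0.021,0.021,-0.15]]
    - [9.18,[0,0,0],[-0.021,0.021,-0.15]]
    - [9.18,[0,3.5,3.0],[0,0,0]]
    - [9.18,[0,3.5,3.0],[0,0,0]]
    - [9.18,[0,0,0],[0,0,0]]

```text
clock: 10.85
position: [0.4871, 0.2358, 0.1172]
ee_rot: [-2.109, -2.326, 0.008]
force: [-1.0, 0.6, -0.2]
width: 1.0
gripper_force: 0.0
```

Emit:
send_rows:
  increments:
    - [9.18,[0,0,0],[0,0,0]]
    - [9.18,[0,0,0],[0,0,0]]

```text
clock: 11.05
position: [0.4849, 0.2371, 0.1219]
ee_rot: [-2.108, -2.326, 0.002]
force: [-0.8, -0.1, 0.4]
width: 1.002
gripper_force: 0.0
```

Run:
```python
from h import *
go([.485,.239,.016],1.684)
p=arm.observe()["position"]
u,v=proj("side",p);print(u,v,proj("side",[.485,.239,.04]))
im=arm.get_image("side")
cv2.imwrite("pics/p4.png",cv2.resize(im[130:220,200:290,::-1],None,fx=6,fy=6,interpolation=cv2.INTER_CUBIC))
```

```text
pos [0.4849 0.2371 0.1219] yaw 1.6691 F [-0.8 -0.1  0.4] j [-0.74  0.42  0.25  1.92 -0.14  0.82 -0.32]
turn [-0.002 -0.001 -0.015] shift cm (in target frame) [ 0.18  0.03 10.59]
246.82187851767972 150.20306469978365 [247.03211789 169.3749682 ]
```

View pics/p4.png

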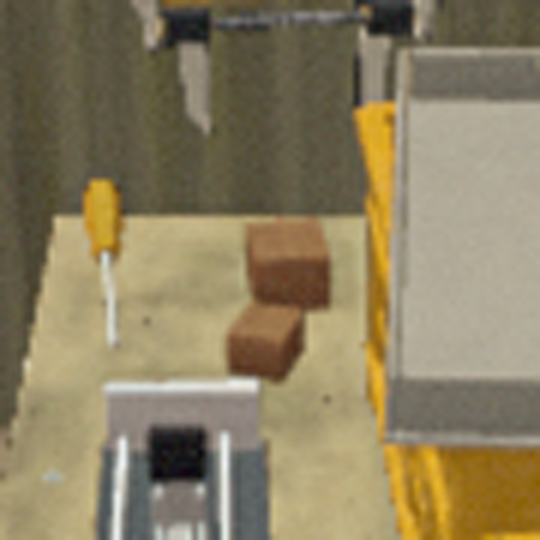

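The side crop shows the blank's top centre at about (287,240), within 1 px of my estimate, with the fingers straddling it. I go down.

Emit:
send_rows:
  increments:
    - [9.18,[0.1,0.1,2.5],[0,0,-0.015]]
    - [9.18,[0.1,0,2.5],[0,0,0]]
    - [9.18,[0,0,2.3],[0,0,0]]
    - [9.18,[0,0,2.0],[0,0,0]]
    - [9.18,[0,0,1.2],[0,0,0]]

```text
clock: 11.6
position: [0.4852, 0.2397, 0.0162]
ee_rot: [-2.09, -2.343, 0.002]
force: [0.0, -0.6, -0.3]
width: 0.998
gripper_force: 0.0
```

Emit:
send_rows:
  increments:
    - [9.18,[0,0,0],[0,0,0]]
    - [9.18,[0,0,0],[0,0,0]]
    - [5.8,[0,0,0],[0,0,0]]
    - [5.8,[0,0,0],[0,0,0]]
    - [5.8,[0,0,0],[0,0,0]]

```text
clock: 12.1
position: [0.4865, 0.2394, 0.0169]
ee_rot: [-2.093, -2.343, 0.001]
force: [-0.5, 0.1, -0.2]
width: 0.79
gripper_force: 0.0
```

```bash
python3 -c "
from h import *
go([.485,.239,.016],1.684)"
```

```text
pos [0.4865 0.2394 0.0169] yaw 1.6834 F [-0.5  0.1 -0.2] j [-0.7   0.58  0.2   1.99 -0.19  0.59 -0.26]
turn [-0.001  0.    -0.001] shift cm (in target frame) [-0.02 -0.15  0.09]
```

Heights are good, so I close.

Emit:
send_rows:
  increments:
    - [4.0,[0,0,0],[0,0,0]]
    - [4.0,[0,0,0],[0,0,0]]
    - [4.0,[0,0,0],[0,0,0]]
    - [4.0,[0,0,0],[0,0,0]]
    - [4.0,[0,0,0],[0,0,0]]
  force: 12

```text
clock: 12.6
position: [0.4862, 0.2391, 0.0163]
ee_rot: [-2.093, -2.342, 0.003]
force: [-0.2, -0.5, 2.0]
width: 0.543
gripper_force: 12.0
```

Emit:
send_rows:
  increments:
    - [4.0,[0,0,0],[0,0,0]]
    - [4.0,[0,0,0],[0,0,0]]
    - [4.0,[0,0,0],[0,0,0]]

```text
clock: 12.9
position: [0.4862, 0.2391, 0.0163]
ee_rot: [-2.093, -2.342, 0.003]
force: [-1.1, -0.5, 2.3]
width: 0.544
gripper_force: 12.0
```

```bash
python3 -c "
from h import *
go([.485,.239,.016],1.684)"
```

```text
pos [0.4862 0.2391 0.0163] yaw 1.6833 F [-1.1 -0.5  2.3] j [-0.7   0.58  0.2   1.99 -0.19  0.59 -0.26]
turn [-0.002  0.001 -0.001] shift cm (in target frame) [ 0.   -0.12  0.03]
```

Emit:
send_rows:
  increments:
    - [4.0,[0,0,-1.0],[0,0,0]]
    - [4.0,[0,0,-2.5],[0,0,0]]
    - [4.0,[0,0,-3.0],[0,0,0]]
    - [4.0,[0,0,-2.5],[0,0,0]]
    - [4.0,[0,0,-1.0],[0,0,0.093]]

```text
clock: 13.4
position: [0.4874, 0.2396, 0.1192]
ee_rot: [-2.201, -2.242, -0.002]
force: [0.5, -0.3, -1.3]
width: 0.546
gripper_force: 12.0
```

Emit:
send_rows:
  increments:
    - [4.0,[0,-3.0,0],[0,0,0]]
    - [4.0,[0,-3.0,0],[0,0,0]]
    - [4.0,[0,-1.0,0],[0,0,0]]
    - [4.0,[0,0,0],[0,0,0]]

```text
clock: 13.8
position: [0.415, 0.238, 0.1168]
ee_rot: [-2.197, -2.244, 0.004]
force: [0.9, 0.4, 0.3]
width: 0.546
gripper_force: 12.0
```

```bash
python3 -c "
from h import *
go([.418,-.0217,.11],1.591)"
```

```text
pos [0.415  0.238  0.1168] yaw 1.5918 F [0.9 0.4 0.3] j [-0.85  0.34  0.27  2.07 -0.13  0.75 -0.47]
turn [-0.002  0.001  0.001] shift cm (in target frame) [-25.97  -0.23   0.68]
```

Emit:
send_rows:
  increments:
    - [4.0,[-3.0,0,0],[0,0,0]]
    - [4.0,[-4.5,0,0],[0,0,0]]
    - [4.0,[-4.5,0,0],[0,0,0]]
    - [4.0,[-4.5,0,0],[0,0,0]]
    - [4.0,[-4.5,-0.2,0],[0,0,0]]

```text
clock: 14.3
position: [0.4201, 0.0257, 0.1171]
ee_rot: [2.199, 2.242, -0.001]
force: [1.3, 0.8, 0.0]
width: 0.544
gripper_force: 12.0
```

Emit:
send_rows:
  increments:
    - [4.0,[-3.0,0,0],[0,0,0]]
    - [4.0,[-2.0,0,0],[0,0,0]]
    - [4.0,[0,0,1.6],[0,0,0]]
    - [4.0,[0,0,1.6],[0,0,0]]
    - [4.0,[0,0,1.6],[0,0,0]]

```text
clock: 14.8
position: [0.4211, -0.0232, 0.0685]
ee_rot: [2.2, 2.241, -0.001]
force: [0.9, 0.1, -0.4]
width: 0.543
gripper_force: 12.0
```

Emit:
send_rows:
  increments:
    - [4.0,[0,0,0],[0,0,0]]
    - [4.0,[0,0,0],[0,0,0]]
    - [4.0,[0,0,0],[0,0,0]]

```text
clock: 15.1
position: [0.4203, -0.0224, 0.0693]
ee_rot: [2.2, 2.242, -0.002]
force: [0.5, -0.1, -1.0]
width: 0.545
gripper_force: 12.0
```

Run:
```python
from h import *
go([.4199,-.0217,.045],1.591)
im=arm.get_image("side")
cv2.imwrite("pics/p5.png",cv2.resize(im[140:240,190:275,::-1],None,fx=6,fy=6,interpolation=cv2.INTER_CUBIC))
x,y,z=arm.observe()["position"]
for dx in(-.025,.025):print("blank bottom rear",proj("side",[x+dx,y-.03,z-.0163]),"top rear",proj("side",[x+dx,y-.03,z+.0237]))
```

```text
pos [ 0.4203 -0.0224  0.0693] yaw 1.59 F [ 0.5 -0.1 -1. ] j [-0.34  0.35  0.33  2.25 -0.2   0.58  0.16]
turn [-0.001  0.001 -0.001] shift cm (in target frame) [ 0.07 -0.04  2.43]
blank bottom rear [219.89227703 204.9367147 ] top rear [219.31252599 194.04189679]
blank bottom rear [235.51470065 204.72175168] top rear [235.2024809  193.83433092]
```

View pics/p5.png

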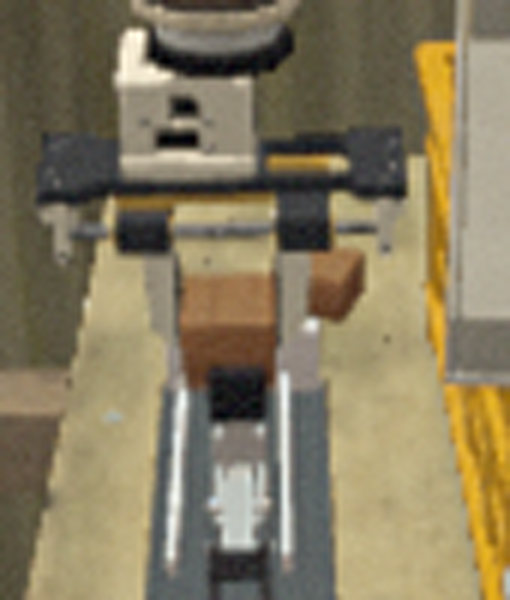

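The side crop shows the blank held square above the track at cols 180–273, matching the predicted edges, with the rails at cols 180 and 285. I measure the rail lines in this same view.

Run:
```python
from h import *
im=arm.get_image("side").astype(float).mean(2)
def cen(r,a,b):
    p=im[r,a:b];w=np.clip(p-100,0,None);return (w*np.arange(a,b)).sum()/w.sum() if w.sum() else np.nan
A=[]
for r in range(207,230,2):
    L=ray("side",cen(r,214,223),r,.018);R=ray("side",cen(r,233,242),r,.018)
    m=(L+R)/2;A.append((m[1],m[0]));print(r,L[:2].round(4),R[:2].round(4),"gap",round(R[0]-L[0],4))
A=np.array(A);k=np.polyfit(A[:,0],A[:,1],1);print("slope",k[0],"mid x at y=-.022",np.polyval(k,-.022),"at -.08",np.polyval(k,-.08))
# blank edges
for r in(197,200,203):print(r,np.round(im[r,214:242]).astype(int).tolist())
```

```text
207 [ 0.3842 -0.0071] [ 0.4484 -0.0088] gap 0.0641
209 [ 0.3843 -0.0199] [ 0.4484 -0.0216] gap 0.0642
211 [ 0.3848 -0.0325] [ 0.4446 -0.0341] gap 0.0598
213 [ 0.3852 -0.0448] [ 0.4475 -0.0465] gap 0.0622
215 [ 0.3852 -0.0569] [ 0.4481 -0.0586] gap 0.0629
217 [ 0.3868 -0.0689] [ 0.4458 -0.0704] gap 0.059
219 [ 0.3873 -0.0805] [ 0.4448 -0.0821] gap 0.0575
221 [ 0.3883 -0.092 ] [ 0.4451 -0.0936] gap 0.0567
223 [ 0.3898 -0.1033] [ 0.4447 -0.1048] gap 0.0549
225 [ 0.3896 -0.1144] [ 0.4478 -0.116 ] gap 0.0582
227 [ 0.3901 -0.1253] [ 0.4502 -0.1269] gap 0.0601
229 [ 0.3912 -0.136 ] [ 0.4512 -0.1376] gap 0.06
slope -0.035446368672765086 mid x at y=-.022 0.41537562281143503 at -.08 0.4174315121944554
197 [153, 161, 165, 160, 144, 115, 83, 79, 79, 76, 71, 78, 77, 76, 69, 74, 74, 72, 78, 74, 70, 73, 90, 135, 137, 138, 141, 139]
200 [159, 157, 163, 163, 139, 140, 95, 69, 66, 70, 69, 62, 61, 71, 68, 74, 62, 68, 69, 63, 62, 73, 138, 139, 135, 141, 133, 136]
203 [154, 159, 161, 142, 134, 153, 154, 81, 64, 61, 50, 33, 19, 35, 24, 31, 27, 32, 18, 29, 41, 76, 171, 236, 161, 132, 133, 133]
```

Run:
```python
from h import *
def fit(n,c,lines):
    im=cv2.imread(f"pics/{n}0.png",0).astype(float);out=[]
    for (lo,hi,f) in lines:
        P=[]
        for k in range(lo,hi):
            g=f(k);w=np.arange(int(round(g))-3,int(round(g))+4)
            p=im[w,k] if n=="top" else im[k,w]
            p=np.clip(p-80,0,None)
            if p.sum()<50:continue
            s=(p*w).sum()/p.sum();X=ray(n,k,s,.018) if n=="top" else ray(n,s,k,.018);P.append(X[:2])
        P=np.array(P);q=np.polyfit(P[:,1],P[:,0],1);r=P[:,0]-np.polyval(q,P[:,1]);P=P[abs(r)<.0025]
        q=np.polyfit(P[:,1],P[:,0],1);out.append(q);print(n,"slope",q[0].round(4),"x@-.022",np.polyval(q,-.022).round(4),"std",np.std(P[:,0]-np.polyval(q,P[:,1])).round(4),len(P))
    print(" mid",np.mean([np.polyval(q,-.022) for q in out]).round(4),"gap",np.diff([np.polyval(q,-.022) for q in out]))
fit("top",0,[(232,288,lambda k:234-(k-232)*.013),(232,288,lambda k:213.3-(k-232)*.013)])
fit("side",0,[(206,233,lambda k:220.3-(k-204)*.058),(206,233,lambda k:237.4+(k-204)*.015)])
```

```text
top slope -0.0208 x@-.022 0.3908 std 0.0001 56
top slope -0.0238 x@-.022 0.4486 std 0.0004 56
 mid 0.4197 gap [0.05782768]
side slope -0.0238 x@-.022 0.3914 std 0.0003 27
side slope -0.0336 x@-.022 0.4483 std 0.0008 27
 mid 0.4199 gap [0.05693953]
```

Both views agree: the rail mid-line is at x ≈ 0.4199 with yaw ≈ 0.022, and the blank is already on it. I lower it gently.

Emit:
send_rows:
  increments:
    - [4.0,[0,0,1.2],[0,0,-0.002]]
    - [4.0,[0,0,1.0],[0,0,0]]
    - [4.0,[0,0,0.8],[0,0,0]]
    - [4.0,[0,0,0],[0,0,0]]
    - [4.0,[0,0,0],[0,0,0]]

```text
clock: 15.7
position: [0.4191, -0.0223, 0.0385]
ee_rot: [-2.197, -2.244, 0.004]
force: [-0.1, -0.9, -0.1]
width: 0.543
gripper_force: 12.0
```

```bash
python3 -c "
from h import *
go([.420,-.0217,.0223],1.593)"
```

```text
pos [ 0.4191 -0.0223  0.0385] yaw 1.5921 F [-0.1 -0.9 -0.1] j [-0.31  0.41  0.3   2.27 -0.24  0.49  0.2 ]
turn [-0.002  0.001 -0.001] shift cm (in target frame) [0.06 0.09 1.62]
```

Emit:
send_rows:
  increments:
    - [4.0,[0,0.05,0],[0,0,0]]
    - [4.0,[0,0,0.2],[0,0,0]]
    - [4.0,[0,0,0.2],[0,0,0]]
    - [4.0,[0,0,0.2],[0,0,0]]
    - [4.0,[0,0,0],[0,0,0]]

```text
clock: 16.2
position: [0.4196, -0.0222, 0.0324]
ee_rot: [-2.197, -2.245, 0.004]
force: [0.2, 0.1, -0.7]
width: 0.545
gripper_force: 12.0
```

Below the rail tops with no contact force, so I continue.

Emit:
send_rows:
  increments:
    - [4.0,[0,0,0.25],[0,0,0]]
    - [4.0,[0,0,0.25],[0,0,0]]
    - [4.0,[0,0,0.2],[0,0,0]]
    - [4.0,[0,0,0.1],[0,0,0]]
    - [4.0,[0,0,0],[0,0,0]]

```text
clock: 16.7
position: [0.4196, -0.0223, 0.0244]
ee_rot: [-2.197, -2.245, 0.004]
force: [0.0, -1.2, -2.1]
width: 0.542
gripper_force: 12.0
```

Emit:
send_rows:
  increments:
    - [4.0,[0,0,0.1],[0,0,0]]
    - [4.0,[0,0,0.05],[0,0,0]]
    - [4.0,[0,0,0],[0,0,0]]

```text
clock: 17.0
position: [0.4198, -0.0223, 0.0231]
ee_rot: [-2.197, -2.245, 0.003]
force: [-0.5, -0.1, 0.1]
width: 0.54
gripper_force: 12.0
```

Emit:
send_rows:
  increments:
    - [4.0,[0,0,0.05],[0,0,0]]
    - [4.0,[0,0,0.05],[0,0,0]]
    - [4.0,[0,0,0],[0,0,0]]

```text
clock: 17.3
position: [0.4198, -0.0222, 0.0222]
ee_rot: [-2.197, -2.245, 0.003]
force: [-0.5, 0.4, 1.7]
width: 0.545
gripper_force: 12.0
```

The blank is on the floor, as expected. I release slowly.

Emit:
send_rows:
  increments:
    - [5.4,[0,0,0],[0,0,0]]
    - [5.8,[0,0,0],[0,0,0]]
    - [6.4,[0,0,0],[0,0,0]]
    - [7.0,[0,0,0],[0,0,0]]
    - [7.0,[0,0,0],[0,0,0]]

```text
clock: 17.8
position: [0.4198, -0.0222, 0.0221]
ee_rot: [-2.197, -2.245, 0.003]
force: [-0.0, -0.2, -0.2]
width: 0.756
gripper_force: 0.0
```

Emit:
send_rows:
  increments:
    - [7.0,[0,0,-0.5],[0,0,0]]
    - [7.0,[0,0,-2.0],[0,0,0]]
    - [7.0,[0,0,-4.0],[0,0,0]]
    - [7.0,[0,0,-4.0],[0,0,0]]
    - [7.0,[0,0,-3.0],[0,0,0]]

```text
clock: 18.3
position: [0.4202, -0.0224, 0.1595]
ee_rot: [2.198, 2.244, -0.002]
force: [0.6, 0.3, -0.9]
width: 0.762
gripper_force: 0.0
```

Run:
```python
from h import *
go([.4284,-.1957,.10],1.593)
im=arm.get_image("side")
cv2.imwrite("pics/p6.png",cv2.resize(im[150:240,195:275,::-1],None,fx=6,fy=6,interpolation=cv2.INTER_CUBIC))
```

```text
pos [ 0.4202 -0.0224  0.1595] yaw 1.5918 F [ 0.6  0.3 -0.9] j [-0.42  0.18  0.41  2.16 -0.1   0.82  0.06]
turn [-0.     0.001 -0.001] shift cm (in target frame) [-17.34   0.44   5.95]
```

View pics/p6.png

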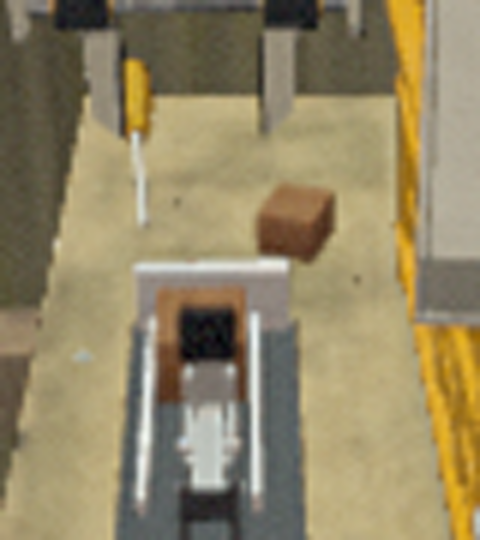

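The crop shows the blank flat between the rails at about (200,345), with the follower still cocked behind it. Now the pad: shut the fingers and move above it.

Emit:
send_rows:
  increments:
    - [0,[-3.5,0,0],[0,0,0]]
    - [0,[-3.5,0,0],[0,0,0]]
    - [0,[-3.5,0,0],[0,0,0]]
    - [0,[-3.5,0,0],[0,0,0]]
    - [0,[-3.4,0,0],[0,0,0]]

```text
clock: 18.85
position: [0.4235, -0.1975, 0.1576]
ee_rot: [-2.197, -2.245, 0.003]
force: [1.1, 0.0, -0.5]
width: 0.377
gripper_force: 0.0
```

Emit:
send_rows:
  increments:
    - [0,[0,0,2.5],[0,0,0]]
    - [0,[0,0,2.5],[0,0,0]]
    - [0,[0,0,2.5],[0,0,0]]
    - [0,[0,0,2.0],[0,0,0]]
    - [0,[0,0,0],[0,0,0]]

```text
clock: 19.35
position: [0.4218, -0.1956, 0.0606]
ee_rot: [-2.195, -2.242, 0.006]
force: [-0.6, -0.3, 0.7]
width: 0.008
gripper_force: 0.0
```

Emit:
send_rows:
  increments:
    - [0,[0,0,0],[0,0,0]]
    - [0,[0,0,0],[0,0,0]]

```text
clock: 19.55
position: [0.4242, -0.1965, 0.0634]
ee_rot: [2.197, 2.245, -0.002]
force: [0.0, 0.2, 0.2]
width: 0.005
gripper_force: 0.0
```

```bash
python3 -c "
from h import *
go([.4245,-.1957,.047],1.593)"
```

```text
pos [ 0.4242 -0.1965  0.0634] yaw 1.5922 F [0.  0.2 0.2] j [-0.    0.43  0.42  2.15 -0.29  0.62  0.65]
turn [-0.     0.001 -0.001] shift cm (in target frame) [0.08 0.03 1.64]
```

Emit:
send_rows:
  increments:
    - [0,[0,0,0.8],[0,0,0]]
    - [0,[0,0,0.5],[0,0,0]]
    - [0,[0,0,0.2],[0,0,0]]
    - [0,[0,0,0.1],[0,0,0]]
    - [0,[0,0,0],[0,0,0]]

```text
clock: 20.05
position: [0.4234, -0.1961, 0.0463]
ee_rot: [-2.197, -2.244, 0.003]
force: [-0.8, 1.2, 2.8]
width: 0.007
gripper_force: 1.3
```

Emit:
send_rows:
  increments:
    - [0,[0,0,0.1],[0,0,0]]
    - [0,[0,0,0.1],[0,0,0]]
    - [0,[0,0,0],[0,0,0]]

```text
clock: 20.35
position: [0.4235, -0.1969, 0.0446]
ee_rot: [2.198, 2.244, -0.004]
force: [-2.2, -1.3, 5.2]
width: 0.009
gripper_force: 2.3
```

Emit:
send_rows:
  increments:
    - [0,[0,0,0.1],[0,0,0]]
    - [0,[0,0,0],[0,0,0]]

```text
clock: 20.55
position: [0.4237, -0.1971, 0.0436]
ee_rot: [2.198, 2.244, -0.004]
force: [-0.9, -2.0, 2.9]
width: 0.008
gripper_force: 1.6
```

Emit:
send_rows:
  increments:
    - [0,[0,0,0.1],[0,0,0]]
    - [0,[0,0,0],[0,0,0]]

```text
clock: 20.75
position: [0.4238, -0.1967, 0.0424]
ee_rot: [2.197, 2.245, -0.003]
force: [-1.5, -2.1, 4.5]
width: 0.004
gripper_force: 2.7
```

```bash
cat > chk.py <<'E'
from h import *
g=cv2.cvtColor(arm.get_image("side"),cv2.COLOR_RGB2GRAY);o=cv2.imread("pics/p6.png",0)
print(g[196:226:2,226:234:2].tolist(),arm.observe()["position"],arm.observe()["force"])
cv2.imwrite("pics/now.png",g)
E
python3 chk.py
```

```text
[[142, 142, 144, 98], [146, 139, 146, 103], [142, 144, 143, 93], [147, 148, 151, 93], [167, 166, 168, 117], [132, 122, 102, 73], [37, 29, 32, 30], [110, 109, 102, 103], [197, 77, 73, 78], [153, 62, 65, 64], [115, 37, 28, 36], [138, 37, 32, 34], [69, 70, 73, 68], [73, 146, 146, 147], [59, 145, 142, 143]] [ 0.42384954 -0.19668484  0.04248081] [-0.90888378 -3.33700407  4.99589327]
```

Emit:
send_rows:
  increments:
    - [0,[0,0,0.1],[0,0,0]]
    - [0,[0,0,0],[0,0,0]]

```text
clock: 21.0
position: [0.4239, -0.197, 0.0415]
ee_rot: [2.197, 2.244, -0.003]
force: [-1.5, -4.4, 6.4]
width: 0.005
gripper_force: 3.1
```

```bash
python3 chk.py
```

```text
[[144, 140, 141, 96], [138, 142, 146, 96], [144, 140, 144, 99], [151, 151, 152, 97], [179, 170, 176, 117], [143, 148, 133, 96], [37, 36, 39, 27], [89, 105, 109, 104], [199, 75, 73, 73], [220, 74, 73, 63], [105, 42, 40, 42], [123, 43, 37, 32], [87, 40, 50, 52], [77, 138, 147, 147], [54, 145, 142, 144]] [ 0.42386724 -0.19699762  0.04153013] [-1.56616366 -3.48673303  6.20310921]
```

Emit:
send_rows:
  increments:
    - [0,[0,0,0.05],[0,0,0]]
    - [0,[0,0,0],[0,0,0]]

```text
clock: 21.25
position: [0.4239, -0.1972, 0.0411]
ee_rot: [2.197, 2.244, -0.003]
force: [-2.3, -4.7, 6.5]
width: 0.004
gripper_force: 3.2
```

```bash
python3 chk.py
```

```text
[[145, 142, 143, 97], [142, 140, 144, 112], [140, 142, 145, 99], [145, 145, 148, 91], [174, 174, 177, 114], [143, 147, 131, 105], [43, 38, 36, 40], [88, 90, 88, 89], [195, 82, 81, 76], [184, 68, 71, 68], [119, 41, 37, 36], [137, 36, 30, 34], [107, 44, 44, 41], [78, 142, 141, 143], [63, 144, 139, 143]] [ 0.42390324 -0.19715219  0.04109536] [-0.99962801 -4.52923031  6.24871363]
```

Emit:
send_rows:
  increments:
    - [0,[0,0,0.05],[0,0,0]]
    - [0,[0,0,0],[0,0,0]]

```text
clock: 21.5
position: [0.4239, -0.1973, 0.0406]
ee_rot: [2.197, 2.244, -0.004]
force: [-1.6, -4.7, 6.0]
width: 0.009
gripper_force: 3.4
```

```bash
python3 chk.py
```

```text
[[142, 140, 145, 95], [144, 138, 144, 109], [141, 142, 144, 98], [142, 137, 143, 88], [184, 181, 190, 118], [147, 145, 146, 115], [60, 47, 38, 34], [71, 78, 70, 86], [196, 83, 84, 80], [212, 70, 67, 71], [114, 45, 47, 43], [132, 45, 41, 40], [103, 40, 39, 35], [73, 138, 137, 139], [61, 145, 145, 143]] [ 0.42391908 -0.19731096  0.04062236] [-1.82813192 -4.57476748  6.44311763]
```

Emit:
send_rows:
  increments:
    - [0,[0,0,0.06],[0,0,0]]
    - [0,[0,0,0],[0,0,0]]

```text
clock: 21.75
position: [0.4239, -0.1975, 0.04]
ee_rot: [2.198, 2.243, -0.004]
force: [-2.5, -6.6, 6.4]
width: 0.006
gripper_force: 3.6
```

Run:
```python
from h import *
im=arm.get_image("side");s=arm.observe();print(s["position"],s["force"])
cv2.imwrite("pics/p7.png",cv2.resize(im[150:240,195:275,::-1],None,fx=6,fy=6,interpolation=cv2.INTER_CUBIC))
```

```text
[ 0.42392326 -0.19747747  0.04004529] [-1.54816771 -5.85453837  7.00088562]
```

View pics/p7.png

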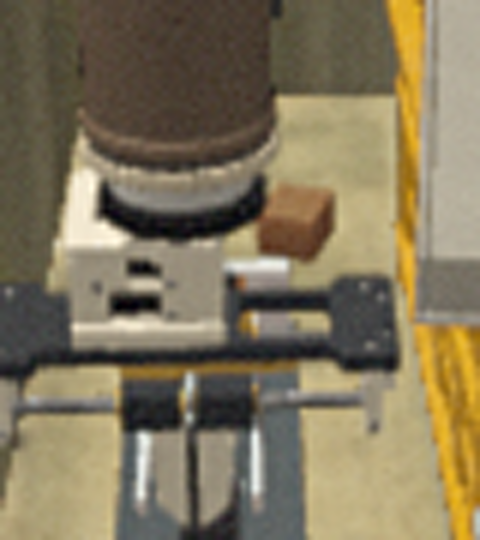

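The gripper hides the follower in the side view, so I use the top view's profile along the track.

```bash
cat > chk.py <<'E'
from h import *
im=arm.get_image("top").astype(int)
print("stop",proj("top",[.424,.026,.048]).round(1),"blank front top",proj("top",[.42,.008,.046]).round(1),"rear top",proj("top",[.42,-.052,.046]).round(1),"handle cocked",proj("top",[.427,-.094,.092]).round(1),"released",proj("top",[.425,-.056,.092]).round(1))
for r in(214,224):print(r,[tuple(int(q) for q in im[r,c]) for c in range(222,282,2)])
s=arm.observe();print(s["position"],s["force"])
E
python3 chk.py
```

```text
stop [226.5 221. ] blank front top [233.  222.6] rear top [254.9 222.8] handle cocked [271.1 219.1] released [256.7 219.7]
214 [(109, 98, 76), (180, 182, 184), (157, 156, 159), (149, 139, 131), (150, 141, 132), (150, 140, 131), (138, 127, 125), (138, 129, 125), (135, 127, 125), (142, 130, 128), (141, 133, 130), (147, 134, 137), (149, 136, 140), (137, 129, 133), (127, 128, 138), (130, 130, 138), (133, 132, 140), (123, 123, 134), (123, 124, 131), (131, 131, 139), (128, 132, 138), (128, 128, 135), (132, 133, 140), (135, 135, 142), (130, 130, 137), (132, 133, 139), (137, 137, 143), (120, 120, 123), (124, 124, 127), (123, 121, 124)]
224 [(125, 110, 83), (176, 177, 182), (159, 160, 161), (120, 87, 56), (113, 83, 51), (116, 84, 55), (121, 83, 58), (118, 87, 54), (124, 88, 60), (118, 83, 57), (121, 89, 58), (119, 88, 53), (120, 87, 62), (126, 103, 83), (149, 156, 161), (163, 163, 168), (134, 138, 144), (29, 29, 29), (49, 49, 51), (155, 159, 164), (150, 153, 157), (151, 152, 161), (150, 154, 161), (154, 150, 146), (145, 137, 126), (61, 63, 70), (62, 68, 71), (67, 70, 70), (61, 66, 68), (68, 68, 71)]
[ 0.42388431 -0.19745073  0.04003261] [-1.6756536  -6.36318526  6.24977025]
```

The top profile shows brown from col 228 hard against the stop (226) and the handle at col 257, so the follower has let go and the blank is clamped. I lift off.

Emit:
send_rows:
  increments:
    - [0,[0,0,-0.4],[0,0,0]]
    - [0,[0,0,-0.6],[0,0,0]]
    - [0,[0,0,-2.0],[0,0,0]]
    - [0,[0,0,-4.0],[0,0,0]]
    - [0,[0,0,-4.0],[0,0,0]]

```text
clock: 22.35
position: [0.4227, -0.1953, 0.1505]
ee_rot: [-2.195, -2.243, 0.005]
force: [0.7, 0.4, -0.6]
width: 0.002
gripper_force: 0.0
```

Emit:
send_rows:
  increments:
    - [0,[-4.5,0,-1],[0,0,0]]
    - [0,[-4.5,0,0],[0,0,0]]
    - [0,[-4.5,0,0],[0,0,0]]
    - [0,[0,0,0],[0,0,0]]
    - [0,[0,0,0],[0,0,0]]

```text
clock: 22.85
position: [0.426, -0.3313, 0.1596]
ee_rot: [-2.198, -2.242, 0.004]
force: [0.2, 0.7, 0.3]
width: 0.003
gripper_force: 0.0
```

```bash
python3 chk.py | tail -1
python3 - <<'E'
from h import *
t=cv2.resize(arm.get_image("top")[175:255,130:325,::-1],None,fx=4.1,fy=4.1,interpolation=cv2.INTER_CUBIC)[:,:790]
a=cv2.resize(arm.get_image("side")[165:255,190:290,::-1],None,fx=2.6,fy=2.6,interpolation=cv2.INTER_CUBIC)
o=np.zeros((590,790,3),np.uint8);o[:328]=t[:328];o[340:340+a.shape[0],:a.shape[1]]=a
cv2.imwrite("pics/p8.png",o)
E
```

```text
[ 0.42633711 -0.33000305  0.159473  ] [0.33737478 0.70299796 0.05796359]
```

View pics/p8.png

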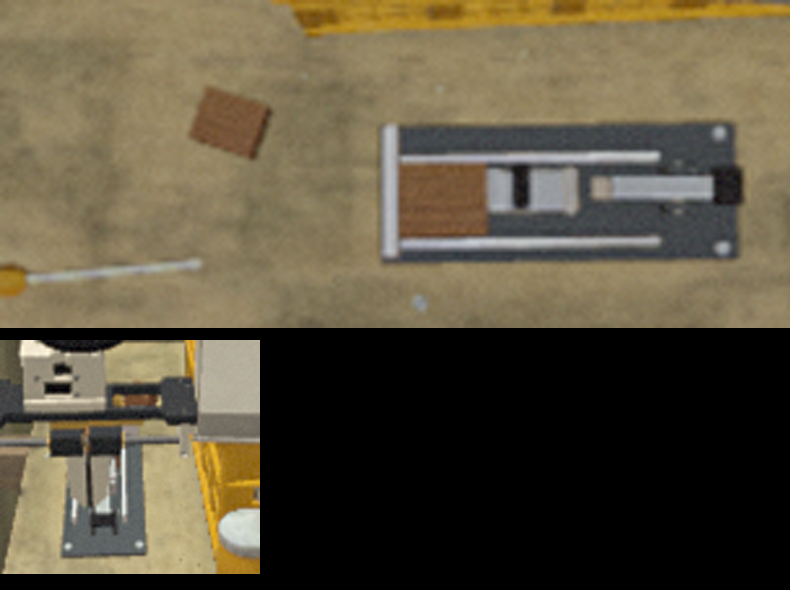

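The blank at (443,200) is clamped between the front stop and the follower, the pawl is back at rest, and the small block and screwdriver have not moved. I hand in.

```bash
python3 -c "
from cell import arm
print(arm.sign_off())"
```

```text
the job is handed in; nothing more can be done
None
```

The magazine is loaded and handed in at about 23 s: the last top view shows the larger blank flat between the rails and clamped against the front stop, the pawl back at rest, and the small block and screwdriver unmoved. The follower was out of sight while I pressed the pad, so the press (about 7 N vertical at most) may have gone slightly past the release point.

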